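# Shut the kit drawer, pull the hitch latch and hold the tongue off the ball

## Task

On the fit-up stand, first push the open kit drawer fully home, because it blocks the latch. Then take the upright grip of the hitch latch, pull it sideways towards the drawer side until it meets its stop while the coupler still sits on the ball, and only then lift the tongue roughly level off the ball. The program finishes while the gripper still holds it steady over the ball, about 8 cm higher than it sat and carried by nothing else, with the drawer still shut; leave the carton, the steel square and the tube offcut where they are.

Things in the scene. Friction and masses are not known exactly. Their poses are not given: they have to be found in the camera images.
- stand: Fixed steel fit-up stand; place and yaw vary. Base plate 12 mm thick, x -65 to 235, y -70 to 215 mm. Origin on the table under the tow ball; x runs along the tongue (away from the robot at yaw 0), y from the ball towards the drawer housing, z up. Grey drawer housing: x 75 to 230, y 57 to 213 mm, 100 mm high.
- ball (a point): Centre of the steel tow ball, 75 mm above the table; axes as the stand. Ball 50 mm across, flat top 98 mm and flat underside 60 mm above the table, on a 22 mm neck.
- saddle (a point): Middle of the saddle's top, which carries the tongue's tail: stand frame x = 120, y = 0 mm, 61 mm above the table. 30 mm long in x; two side cheeks rise to 81 mm above the table, 48 mm apart.
- drawer (a joint): How far the kit drawer is open, in m: 0 = home against its stop, 0.11 at most; starts 0.06 to 0.10 open. Slides along the stand's x, shuts towards +x. No spring; about 2.5 N friction keeps it where left, slow pushing takes 3 to 5 N. While open it stands 3 to 5 mm beside the latch's cheek and stops the latch from being pulled.
- drawer_front (a point): Point on the drawer's front face (looks to the stand's -x, 156 mm wide, 15 to 95 mm above the table): mid-width, 60 mm above the table. Moves with the drawer; shut, it lies at x = 65, y = 135 mm in the stand's frame. A steel lip 90 mm wide sticks out 10 mm, 82 to 89 mm above the table. Push on face or lip to shut it.
- tongue: Loose steel hitch coupler: head 68 x 68 mm, open below, over the ball, with a 40 mm square tube stub to x = 142 mm; 0.76 kg with latch (varies 20 %). Origin mid-socket, at the ball's centre when seated; axes as the stand. Head top z = 29 mm, underside -14 mm. Rests on ball top and saddle, 2 to 4 mm side play. Centre of mass at about x = 33, y = 5 mm, under the latch grip.
- socket (a point): Middle of the socket, same as the tongue's origin.
- latch (a joint): Latch pull in m along the tongue's +y (to the drawer side): 0 = closed, jaw 4 mm under the ball's underside, tongue cannot lift; 0.018 = at its stop, jaw clear of the ball. A spring returns it: 2.8 N closed, 5.3 N at the stop. Hold it open while lifting; once the socket leaves the ball the tongue slides sideways under the held grip until the latch is closed again, which is normal.
- latch_grip (a point): On the latch's upright grip, a dark steel plate 30 mm along the tongue's x, 10 mm thick along y, from 36 to 81 mm above the tongue's origin. This point: x = 34, y = 0 (closed), 62 mm above that origin. The latch's flat top arm lies below z = 37 mm. Pinch the plate from above with the fingers closing along y; it may carry the whole tongue.
- rivet_box: Bystander: cardboard carton 55 x 85 x 38 mm lying on the table, origin under its centre.
- square: Bystander: steel square, legs 100 mm (x) and 89 mm (y), 12 mm high, origin at its outer corner, on the table.
- offcut: Bystander: upright steel tube offcut, 60 mm across, 55 mm high, origin under its centre.
Things that resemble listed ones, but are neither listed nor needed, are in the scene too. Of the things that look like the tongue, the middle-sized one is meant.

How it is judged (in metres and radians):
On the way, in this order (a step that is already met when the one before it is completed fails the run):
1. the kit drawer is pushed fully home (within 4 mm) (value of joint drawer below 0.004 m), for 0.2 s.
2. the latch is pulled at least 13 mm while the coupler still sits on the ball (risen less than 8 mm) and the drawer is shut (value of joint latch above 0.013 m and z of socket in the frame of stand below 0.083 m and value of joint drawer below 0.004 m), for 0.1 s.
3. the coupler is lifted clear of the ball, at least 50 mm up, in the gripper (z of socket in the frame of stand above 0.125 m and contact force between the fingers and tongue above 1 N), for 0.2 s.
At the end, for the whole second after the job is handed in: The tongue is held still in the gripper (under 30 mm/s, fingers pressing on it or its latch), its socket 50 to 160 mm above its seated height and within 60 mm sideways of the ball, tilted less than 20 degrees, touching neither ball, saddle nor drawer; the kit drawer is within 4 mm of home (all of step 3 and z of socket in the frame of stand below 0.235 m and horizontal distance between socket and ball below 0.06 m and angle between tongue's own z axis and vertical below 0.35 rad and contact force between tongue and stand below 0.3 N and linear speed of tongue below 0.03 m/s and value of joint drawer below 0.004 m); the arm keeps its last pose, push and grip.
It fails at once if the carton is pushed more than 25 mm from its place (distance of rivet_box from where it was at the start of the episode above 0.025 m).
It fails at once if the steel square is pushed more than 25 mm from its place (distance of square from where it was at the start of the episode above 0.025 m).
It fails at once if the tube offcut is pushed more than 25 mm from its place (distance of offcut from where it was at the start of the episode above 0.025 m).
It also fails if it takes over 53 s, if anything falls off the work surface, if the arm or the gripper's body presses on something with over 40 N, if the wrist force passes 120 N, or if a joint passes its speed limit or range.

## Robot

A 6-joint arm with a two-finger parallel gripper is mounted at the origin on the work surface. World frame = base frame: x ahead of the robot, y to its left, z up, the work surface at z = 0. Lengths are in mm, angles in rad, forces in N, time in s.
With the tool pointing down it reaches from about 300 to 750 mm from the base axis. Payload 8.5 kg.
Tool frame: the origin (TCP) lies at the very end of the fingers, on their centre line; the grasp point (between the pads) lies 19 mm behind it; z points along the fingers, y is the direction in which the jaws open and shut (so a half turn about z gives the same grasp; the last joint's range is limited). The gripper opens to 85 mm and grips with 20 to 120 N. Pads are 22 mm wide; open, the fingers measure 114 mm over their backs; the gripper's body (76 mm by 85 mm) begins 54 mm behind the grasp point. The pads swing forward as they close: fully open they stand 13 mm farther back than shut.
Start: joints at [1.112, 0.381, 1.297, -0, 1.464, -0.215], TCP at [132.758, 533.719, 231.322] pointing down, gripper open.
Joint ranges: [-3.11, 3.11], [-0.89, 2.33], [0.22, 2.48], [-1.42, 4.56], [0.17, 2.85], [-2.88, 2.88]. Speed limits (rad/s): [2.39, 2.39, 3.14, 3.14, 3.14, 3.14].

## Interface

Orientations are given as a 3x3 rotation matrix whose columns are the frame's x, y, z axes.
In Python, from station import env gives the robot as it stands.
- The arm moves only by the tool send_rows, never from a script. Its argument "commands" is text: rows parted by semicolons, each of 7 numbers parted by spaces: the turn, a rotation vector about the tool's x, y, z in rad, then the shift along the tool's x, y, z in units of 60 mm (1.0 is 60 mm), then the opening, from 0 (shut) to 1 (fully open). In form: wx wy wz tx ty tz hand; .... A call has 1 to 5 rows; each row is the pose to reach, as a shift and turn from the pose measured when the call began, along the tool's axes at that moment; what a row does not reach only later rows make up. A row lasts 1/8 s, in which the tool goes at most 62.5 mm and 10.7 degrees, less where a joint would pass 70% of its speed; a pose out of reach is approached as far as the arm can. A call with a gripper value outside its range is refused whole. The fingers move at their own pace and stop on an object; "force" is the grip in N (left out, the last holds). Time passes only in rows, so rows that repeat a pose let the fingers close. It gives the time, the measured TCP pose, the force and the opening at its end, in the units of the state.
- env.observe(): the state, without advancing time (a new reading comes with each control period).
- env.camera(name): name is "side" or "top"; returns a dict with "image" (384x512x3 uint8, blue, green, red), "intrinsics" (3x3 intrinsics, pixels), "pose" (4x4, takes a point from camera to world coordinates). Camera axes: x right, y up, looking along -z (the intrinsics and any distortion apply to the point x, -y, -z); pixel columns grow to the right and rows downward; lengths in mm; the calibration is good to about 2 mm. A picture is of the moment at which its call begins. There is no depth.
- env.close_job(): hands the job in, once; it reports no verdict.
Trained networks look in the newest picture that a camera, given by its name, has taken for a name from the list of things; names that differ only in an ending like _2 or _b are one class to them, and where a whole thing is asked for, a point or a joint stands for the part that bears it (a point fixed in the world has none). Each returns a list of dicts, best first, with "p" (0 to 1); they miss things now and then, are a little off and sometimes report something else, mostly with a low value. They report only what shows in the picture. A call takes as long as a camera call. They do not tell look-alikes from the thing itself.
- env.spot_in(camera, thing): "bbox" ([left, top, width, height] in pixels, round what is visible of it).
- env.silhouettes(camera, thing): "pixels" (384x512 bool, what is visible of it) and "bbox" ([left, top, width, height] in pixels, round what is visible of it).
The state is a dict: "t": time; "joints": joint angles; "dq": joint speeds; "tau": joint torques, N m; "ee_pos": TCP position; "tcp_rot": TCP orientation; "ft_force": force on the tool from outside, world axes, zero at the start; "wrist_torque": the same for the moment, N m; "grip_width": opening from 0.0 (shut) to 1.0 (fully open).
Only numpy, scipy, OpenCV 4.12 (cv2) and the standard library are available. Lean on these libraries where they do the work, as an engineer would, in place of code of your own. Each camera call takes 0.05 s, during which the arm holds its last target. There are 200 camera calls.

## Working session

There is one attempt and no reset: what is moved stays moved. The work goes in short steps, Python scripts to look and compute and a tool call to move; the robot and the scene stay as the last step left them, time stands still between calls to the robot, and variables do not carry over. Pictures are saved under pics/ and viewed, about 8 in all and at most 12, crops included, and the job is handed in when it is done.

Besides the shell and the picture viewer there is one more tool, called after "Call:" as name(argument=value, ...), one argument or row to a line, values as JSON. send_rows: Moves the arm, as the interface text tells. Its arguments: {"type":"object","properties":{"commands":{"type":"string"},"force":{"type":"number"}},"required":["commands"]}

```bash
ls; mkdir -p pics; python3 - <<'E'
from station import env
import cv2,numpy as np
s=env.observe();print(s)
for c in("side","top"):
    d=env.camera(c);cv2.imwrite(f"pics/{c}0.png",d["image"]);print(c,d["intrinsics"],d["pose"],[k for k in d])
    for t in("stand","tongue","drawer_front","latch_grip","rivet_box","square","offcut"):
        print(t,[(np.round(r["p"],2),np.round(r["bbox"]).tolist()) for r in env.spot_in(c,t)][:4])
E
```

```text
pics
{'t': 0.0, 'joints': array([ 1.11170506e+00,  3.81221339e-01,  1.29824073e+00,  1.78842883e-05,
        1.46358007e+00, -2.15305178e-01]), 'dq': array([-0.0013869 ,  0.00109134, -0.00100077, -0.00139016, -0.00086827,
       -0.00061669]), 'tau': array([-4.24056361e-04, -4.48463809e+01, -2.31268376e+01, -2.96331900e-04,
        4.86017147e-03, -8.28677202e-06]), 'ee_pos': array([132.63288971, 533.48254906, 230.7049177 ]), 'tcp_rot': array([[-9.70430479e-01,  2.41379891e-01, -6.58257108e-04],
       [ 2.41380567e-01,  9.70429675e-01, -1.29152153e-03],
       [ 3.27044907e-04, -1.41222233e-03, -9.99998949e-01]]), 'ft_force': array([-0.40172249,  0.11105354, -0.45138584]), 'wrist_torque': array([0.00201875, 0.04498801, 0.00615034]), 'grip_width': 1.0026543025117258}
side [[446.47467341   0.         257.8193789 ]
 [  0.         446.47467341 192.37207607]
 [  0.           0.           1.        ]] [[ 7.06340642e-01  5.52930725e-01 -4.41984741e-01 -1.06088777e+02]
 [-7.07851127e-01  5.46912804e-01 -4.47027030e-01 -6.21914438e+02]
 [-5.44786583e-03  6.28612757e-01  7.77699378e-01  1.113
[... 1271 characters left out ...]
, 'pose']
stand [(np.float64(0.59), [136.0, 88.0, 106.0, 114.0])]
tongue [(np.float64(0.95), [133.0, 216.0, 63.0, 84.0]), (np.float64(0.75), [189.0, 152.0, 29.0, 24.0]), (np.float64(0.7), [256.0, 169.0, 40.0, 35.0]), (np.float64(0.55), [189.0, 122.0, 38.0, 62.0])]
drawer_front [(np.float64(0.68), [136.0, 140.0, 62.0, 34.0])]
latch_grip [(np.float64(0.85), [133.0, 246.0, 55.0, 44.0]), (np.float64(0.56), [191.0, 156.0, 27.0, 24.0]), (np.float64(0.54), [284.0, 186.0, 13.0, 11.0])]
rivet_box [(np.float64(0.67), [141.0, 140.0, 53.0, 34.0])]
square [(np.float64(0.79), [346.0, 143.0, 33.0, 30.0])]
offcut [(np.float64(0.51), [92.0, 216.0, 29.0, 20.0]), (np.float64(0.44), [190.0, 152.0, 28.0, 26.0])]
```

```bash
python3 - <<'E'
import cv2,numpy as np
a=cv2.imread("pics/side0.png")[90:310,130:430];b=cv2.imread("pics/top0.png")[80:310,80:390]
cv2.imwrite("pics/side1.png",cv2.resize(a,(798,585),interpolation=3));cv2.imwrite("pics/top1.png",cv2.resize(b,(798,592),interpolation=3))
E
```

```text
(no output)
```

View pics/side1.png

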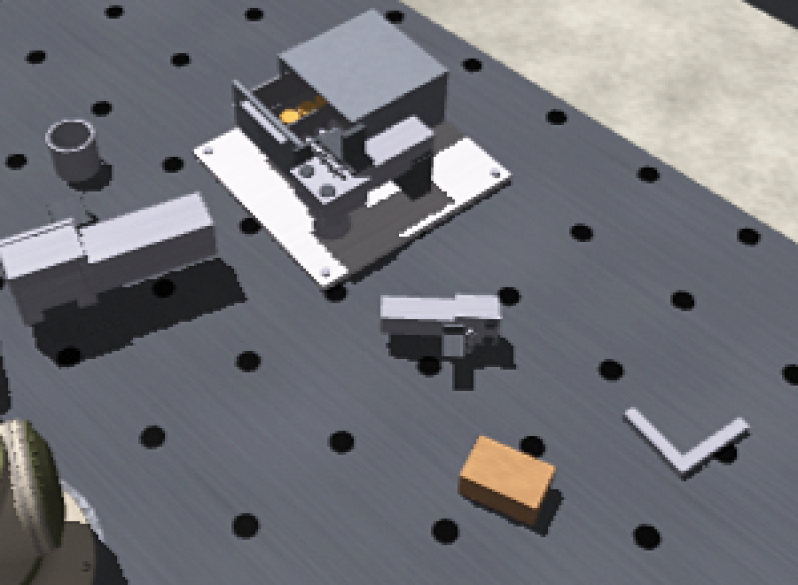

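View pics/top1.png

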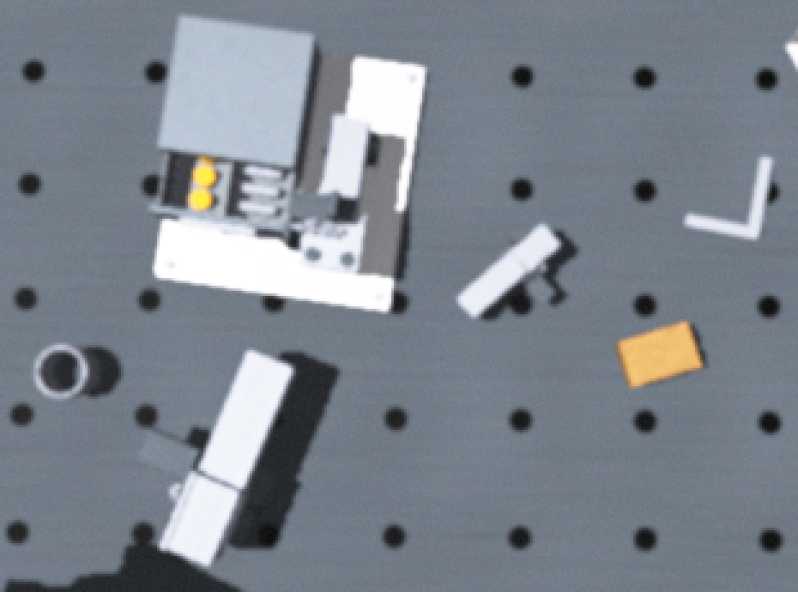

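The coupler on the stand is the middle-sized one (side crop 370,160; top crop 335,200). The big look-alike lies at top crop 225,460 and the small one at top crop 510,270. The scene also shows the open drawer (front edge at top crop 150,210–290,232), the tube at top crop 60,370, the carton at 660,355 and the square at 750,225. Next I fit the stand pose from the plate and housing corners.

```bash
cat > h.py <<'E'
import numpy as np,cv2
from scipy.optimize import least_squares
from station import env
def proj(d,P):
    T=np.linalg.inv(d["pose"]);p=(T[:3,:3]@np.atleast_2d(P).T).T+T[:3,3]
    q=(d["intrinsics"]@(p*[1,-1,-1]).T).T
    return q[:,:2]/q[:,2:]
def w(st,P):
    x,y,a=st;c,s=np.cos(a),np.sin(a);P=np.atleast_2d(P).astype(float)
    return np.c_[x+c*P[:,0]-s*P[:,1],y+s*P[:,0]+c*P[:,1],P[:,2]]
E
python3 - <<'E'
from h import *
D={c:env.camera(c) for c in("top","side")}
O=[(235,-70,12),(-65,-70,12),(-65,215,12),(230,213,100),(230,57,100),(75,57,100),(75,213,100)]
px={"top":np.array([(427,66),(391,312),(154,277),(180,15),(316,35),(296,165),(160,150)])/2.574+80,
"side":np.array([(511,178),(325,289),(194,150),(375,10),(448,70),(353,121),(279,57)])/2.66+[130,90]}
f=lambda s:np.concatenate([(proj(D[c],w(s,O))-px[c]).ravel() for c in D])
r=least_squares(f,[500,60,0.1],loss="soft_l1",x_scale=[10,10,.05]);st=r.x;print(st,np.round(f(st).reshape(-1,2),1).tolist())
for c in D:
  r1=least_squares(lambda s:(proj(D[c],w(s,O))-px[c]).ravel(),st,x_scale=[10,10,.05]);print(c,r1.x)
E_={"top":np.array([(150,210),(290,232)])/2.574+80,"side":np.array([(234,82),(300,148)])/2.66+[130,90]}
g=lambda d:np.concatenate([(proj(D[c],w(st,[(65-d[0],213,95),(65-d[0],57,95)]))-E_[c]).ravel() for c in D])
r=least_squares(g,[80]);print("drawer",r.x,np.round(r.fun,1))
d=r.x[0];np.save("st.npy",np.r_[st,d])
for n,P in dict(ball=(0,0,75),grip=(34,0,137),front=(65-d,135,60)).items():print(n,w(st,P).round(1))
for c in D:
  im=D[c]["image"].copy()
  for P in[(34-15,-5,156),(34+15,-5,156),(34-15,5,156),(34+15,5,156),(-34,-34,104),(-34,34,104),(142,20,95),(142,-20,95),(65-d,57,95),(65-d,213,95),(65-d-10,90,89),(65-d-10,180,89)]+O:
    u,v=proj(D[c],w(st,P))[0]
    im[int(round(v)),int(round(u))]=(0,0,255)
  o={"top":(130,80),"side":(195,85)}[c]
  cv2.imwrite(f"pics/{c}2.png",cv2.resize(im[o[1]:o[1]+125,o[0]:o[0]+130],None,fx=4.6,fy=4.6,interpolation=0))
a=[cv2.imread(f"pics/{c}2.png")[:,:398*2] for c in D]
cv2.imwrite("pics/b2.png",cv2.resize(np.hstack(a),(800,int(800*a[0].shape[0]/(a[0].shape[1]*2)))))
E
```

```text
[ 5.64760512e+02  6.68840186e+01 -1.35329986e-01] [[-0.4, 0.8], [-0.6, -0.4], [0.4, -0.2], [0.2, 0.4], [-0.3, 0.2], [-0.7, 1.2], [-0.6, -0.7], [1.0, -0.9], [0.2, -0.2], [0.1, 0.7], [-0.3, -0.1], [0.9, 0.7], [0.3, 1.1], [0.3, -0.0]]
top [ 5.65603440e+02  6.56303678e+01 -1.31598207e-01]
side [ 5.64218850e+02  6.89454954e+01 -1.40346768e-01]
drawer [62.37848055] [-0.3  0.6 -2.  -0.2 -0.3  0.4  2.3  1.8]
ball [[564.8  66.9  75. ]]
grip [[598.4  62.3 137. ]]
front [[585.6 200.3  60. ]]
```

View pics/top2.png

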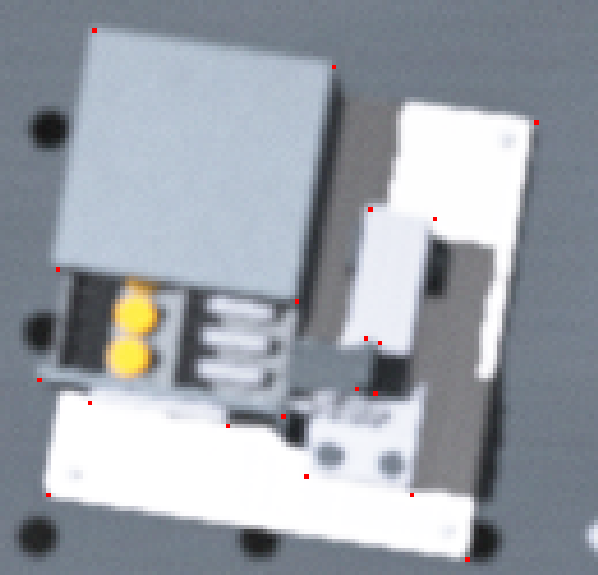

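View pics/side2.png

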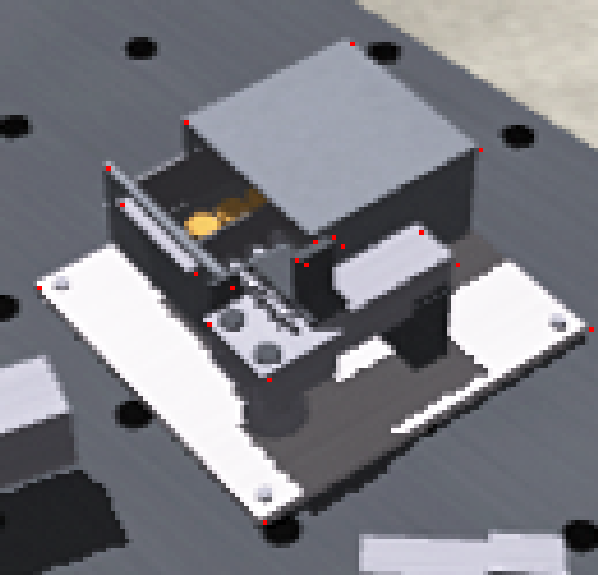

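The overlay matches the housing, plate, drawer and grip; the tongue sits about 3 mm off nominal within its play. First move: gripper shut, to a point in front of the drawer.

```bash
cat >> h.py <<'E'
def go(P,yaw=None):
    "delta to stand point P (z table) with tool y along stand y (+-)"
    st=np.load("st.npy")[:3];s=env.observe();R=s["tcp_rot"];t=w(st,P)[0]
    c,q=np.cos(st[2]),np.sin(st[2]);best=None
    from scipy.spatial.transform import Rotation as Ro
    for k in(1,-1):
        Y=np.array([-q,c,0])*k;Z=np.array([0,0,-1.]);T=np.c_[np.cross(Y,Z),Y,Z]
        v=Ro.from_matrix(R.T@T).as_rotvec()
        if best is None or np.linalg.norm(v)<np.linalg.norm(best):best=v
    sp=np.linalg.inv(np.array([[c,-q],[q,c]]))@(s["ee_pos"][:2]-st[:2])
    print("t",round(s["t"],2),"standpos",sp.round(1),s["ee_pos"][2].round(1),"F",s["ft_force"].round(1),"grip",round(s["grip_width"],3))
    print(P,"rot",best.round(3),"shift",(R.T@(t-s["ee_pos"])/60).round(3))
E
python3 -c "
from h import *
go((-35,135,200));go((-35,135,65))
D=env.camera('top')
st=np.load('st.npy')[:3]
"
```

```text
t 0.9 standpos [-491.   404.3] 231.3 F [-0.1 -0.1  0.3] grip 1.006
(-35, 135, 200) rot [ 0.     0.    -0.109] shift [-8.042 -3.639  0.522]
t 0.9 standpos [-491.   404.3] 231.3 F [-0.1 -0.1  0.3] grip 1.006
(-35, 135, 65) rot [ 0.     0.    -0.109] shift [-8.042 -3.639  2.772]
```

Call:
send_rows(
  commands="0 0 -0.03 -0.9 -0.4 0 0; 0 0 -0.05 -1.8 -0.8 0 0; 0 0 -0.07 -2.7 -1.2 0 0; 0 0 -0.109 -3.6 -1.65 0 0; 0 0 -0.109 -4.4 -2 0 0",
  force=40,
)

```text
t: 1.58
ee_pos: [361.4, 352.0, 231.5]
tcp_rot: [[-0.991, 0.135, 0.0], [0.135, 0.991, 0.0], [-0.0, 0.0, -1.0]]
ft_force: [1.0, 1.2, 0.0]
grip_width: -0.001
```

```bash
python3 -c "
from h import *
go((-35,135,200))"
```

```text
t 1.57 standpos [-240.   255.1] 231.5 F [1.  1.2 0. ] grip -0.001
(-35, 135, 200) rot [0. 0. 0.] shift [-3.415 -2.002  0.526]
```

Call:
send_rows(
  commands="0 0 0 -0.85 -0.5 0.1 0; 0 0 0 -1.7 -1 0.25 0; 0 0 0 -2.6 -1.5 0.4 0; 0 0 0 -3.4 -2 0.5 0; 0 0 0 -3.4 -2 0.53 0",
)

```text
t: 2.2
ee_pos: [549.7, 202.9, 198.6]
tcp_rot: [[-0.99, 0.139, -0.0], [0.139, 0.99, -0.0], [0.0, -0.0, -1.0]]
ft_force: [-0.1, 0.8, 0.4]
grip_width: -0.003
```

Call:
send_rows(
  commands="0 0 0 0 0 0.6 0; 0 0 0 0 0 1.2 0; 0 0 0 0 0 1.8 0; 0 0 0 0 0 2.2 0; 0 0 0 0 0 2.2 0",
)

```text
t: 2.82
ee_pos: [548.3, 203.4, 65.5]
tcp_rot: [[-0.99, 0.138, -0.004], [0.138, 0.99, -0.001], [0.004, -0.001, -1.0]]
ft_force: [-0.0, -0.2, -0.1]
grip_width: 0.001
```

```bash
python3 -c "
from h import *
go((44,135,67))"
```

```text
t 2.83 standpos [-34.7 133.1] 65.5 F [-0.  -0.2 -0.1] grip 0.001
(44, 135, 67) rot [-0.001 -0.004 -0.003] shift [-1.312  0.037 -0.03 ]
```

Call:
send_rows(
  commands="0 0 0 -0.2 0 0 0; 0 0 0 -0.4 0 0 0; 0 0 0 -0.6 0 0 0; 0 0 0 -0.8 0 0 0; 0 0 0 -1.0 0 0 0",
)

```text
t: 3.45
ee_pos: [608.6, 194.9, 65.4]
tcp_rot: [[-0.99, 0.138, -0.004], [0.138, 0.99, -0.001], [0.004, -0.001, -1.0]]
ft_force: [-2.9, 0.6, 2.7]
grip_width: 0.001
```

Call:
send_rows(
  commands="0 0 0 -0.08 0 0 0; 0 0 0 -0.16 0 0 0; 0 0 0 -0.24 0 0 0; 0 0 0 -0.3 0 0 0; 0 0 0 -0.35 0 0 0",
)

```text
t: 4.08
ee_pos: [625.0, 192.5, 65.1]
tcp_rot: [[-0.99, 0.137, -0.015], [0.137, 0.991, -0.001], [0.015, -0.003, -1.0]]
ft_force: [-30.9, 0.2, 16.8]
grip_width: 0.002
```

```bash
python3 -c "
from h import *
go((44,135,67))"
```

```text
t 4.08 standpos [ 42.7 132.6] 65.1 F [-30.9   0.2  16.8] grip 0.002
(44, 135, 67) rot [-0.003 -0.015 -0.003] shift [-0.02   0.04  -0.033]
```

Stop reached (31 N at the predicted place). Back off, rise, and look again.

Call:
send_rows(
  commands="0 0 0 0.3 0 0 0; 0 0 0 0.7 0 0 0; 0 0 0 0.8 0.1 -0.9 0.3; 0 0 0 0.8 0.1 -1.8 0.7; 0 0 0 0.8 0.2 -2.6 0.7",
)

```text
t: 4.7
ee_pos: [581.9, 211.0, 224.1]
tcp_rot: [[-0.99, 0.138, -0.013], [0.138, 0.99, -0.001], [0.013, -0.003, -1.0]]
ft_force: [0.7, -0.6, -0.0]
grip_width: 0.64
```

```bash
python3 -c "
from h import *
go((34,2,210))
st=np.load('st.npy')[:3];A=[]
for c in('side','top'):
    d=env.camera(c);im=d['image'].copy()
    for P in[(19,-5,156),(49,-5,156),(19,5,156),(49,5,156),(65,57,95),(65,213,95)]:
        u,v=proj(d,w(st,P))[0];im[int(round(v)),int(round(u))]=(0,0,255)
    print([(np.round(r['p'],2),np.round(r['bbox']).tolist()) for r in env.spot_in(c,'latch_grip')])
    o=dict(side=(200,95),top=(135,85))[c];A.append(cv2.resize(im[o[1]:o[1]+115,o[0]:o[0]+100],(400,460),interpolation=0))
cv2.imwrite('pics/c3.png',np.hstack(A))
"
```

```text
t 4.7 standpos [ -2.4 145.1] 224.1 F [ 0.7 -0.6 -0. ] grip 0.64
(34, 2, 210) rot [-0.003 -0.013 -0.003] shift [-0.617 -2.383  0.234]
[(np.float64(0.88), [150.0, 164.0, 27.0, 56.0]), (np.float64(0.81), [240.0, 139.0, 31.0, 14.0]), (np.float64(0.65), [233.0, 112.0, 27.0, 34.0]), (np.float64(0.64), [296.0, 215.0, 14.0, 14.0])]
[(np.float64(0.87), [191.0, 155.0, 28.0, 24.0]), (np.float64(0.63), [169.0, 259.0, 22.0, 35.0]), (np.float64(0.62), [270.0, 170.0, 26.0, 25.0])]
```

View pics/c3.png

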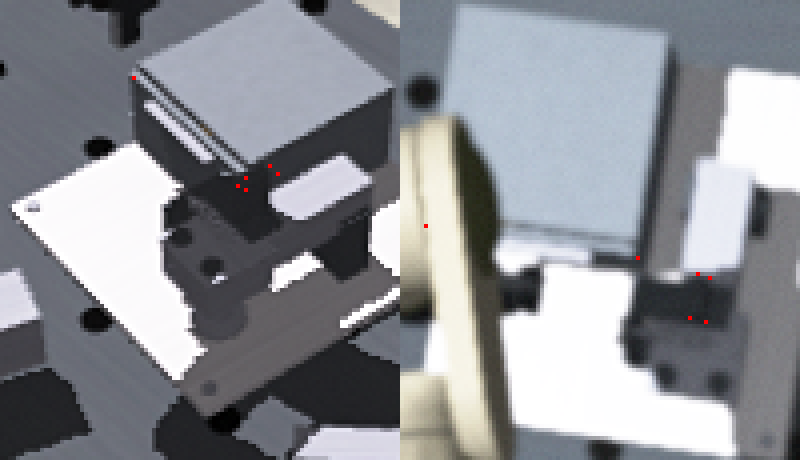

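The drawer is shut (front edge on the predicted points) and the grip is where predicted. Moving above it.

Call:
send_rows(
  commands="0 -0.013 0 -0.2 -0.6 0.05 0.7; 0 -0.013 0 -0.4 -1.3 0.1 0.7; 0 -0.013 0 -0.6 -2 0.2 0.7; 0 -0.013 0 -0.62 -2.38 0.23 0.7; 0 -0.013 0 -0.62 -2.38 0.23 0.7",
)

```text
t: 5.52
ee_pos: [598.6, 63.1, 206.6]
tcp_rot: [[-0.99, 0.14, -0.003], [0.14, 0.99, -0.003], [0.003, -0.003, -1.0]]
ft_force: [-0.6, 0.9, 0.1]
grip_width: 0.696
```

```bash
python3 -c "
from h import *
go((34,2,119))
st=np.load('st.npy')[:3]
d=env.camera('side');im=d['image'].copy()
for P in[(19,-5,156),(49,-5,156),(19,5,156),(49,5,156),(34,2,119)]:
    u,v=proj(d,w(st,P))[0];im[int(round(v)),int(round(u))]=(0,0,255)
cv2.imwrite('pics/c4.png',cv2.resize(im[85:185,195:325],(780,600),interpolation=0))
"
```

```text
t 5.53 standpos [34.1  0.8] 206.6 F [-0.6  0.9  0.1] grip 0.696
(34, 2, 119) rot [-0.003 -0.003 -0.005] shift [-0.003  0.024  1.46 ]
```

View pics/c4.png

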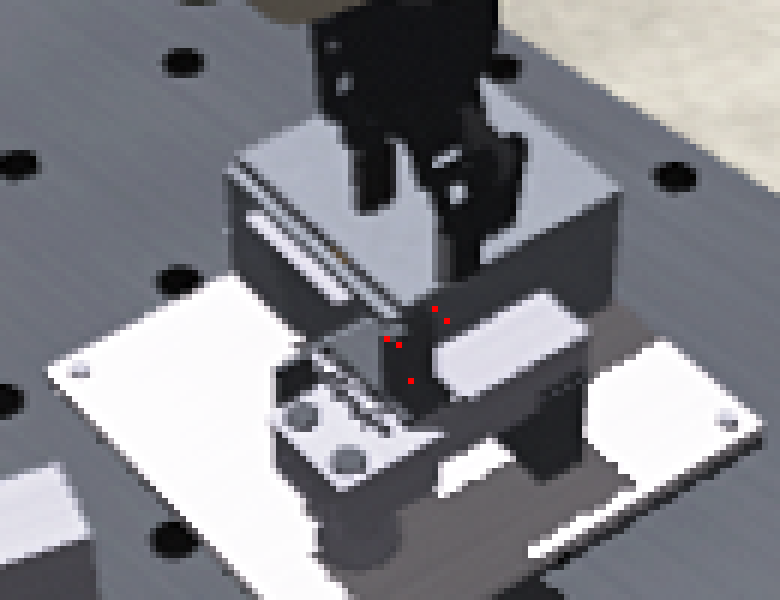

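Fingers straddle the grip plate (around 400,350 in the crop), aligned with it. Descend and close.

Call:
send_rows(
  commands="0 0 0 0 0.02 0.5 0.7; 0 0 0 0 0.02 0.9 0.7; 0 0 0 0 0.02 1.25 0.7; 0 0 0 0 0.02 1.45 0.7; 0 0 0 0 0.02 1.45 0.7",
)

```text
t: 6.2
ee_pos: [598.4, 65.9, 119.4]
tcp_rot: [[-0.99, 0.138, -0.004], [0.138, 0.99, -0.002], [0.003, -0.003, -1.0]]
ft_force: [0.7, -0.0, 0.6]
grip_width: 0.7
```

Call:
send_rows(
  commands="0 0 0 0 0 0 0.4; 0 0 0 0 0 0 0; 0 0 0 0 0 0 0; 0 0 0 0 0 0 0; 0 0 0 0 0 0 0",
  force=100,
)

```text
t: 6.82
ee_pos: [598.6, 66.0, 120.0]
tcp_rot: [[-0.99, 0.138, -0.003], [0.138, 0.99, -0.002], [0.002, -0.002, -1.0]]
ft_force: [-0.8, 0.8, 5.4]
grip_width: 0.104
```

```bash
python3 -c "
from h import *
go((34,20,119))"
```

```text
t 6.83 standpos [33.7  3.7] 120.0 F [-0.8  0.8  5.4] grip 0.104
(34, 20, 119) rot [-0.002 -0.002 -0.003] shift [-0.004  0.273  0.017]
```

Call:
send_rows(
  commands="0 0 0 0 0.05 0 0; 0 0 0 0 0.1 0 0; 0 0 0 0 0.15 0 0; 0 0 0 0 0.2 0 0; 0 0 0 0 0.23 0 0",
)

```text
t: 7.45
ee_pos: [600.5, 79.6, 120.0]
tcp_rot: [[-0.99, 0.138, -0.003], [0.138, 0.99, -0.003], [0.002, -0.003, -1.0]]
ft_force: [-2.1, -5.0, 2.9]
grip_width: 0.105
```

Call:
send_rows(
  commands="0 0 0 0 0.02 0 0; 0 0 0 0 0.04 0 0; 0 0 0 0 0.06 0 0; 0 0 0 0 0.07 0 0; 0 0 0 0 0.07 0 0",
)

```text
t: 8.07
ee_pos: [601.1, 83.5, 120.0]
tcp_rot: [[-0.99, 0.138, -0.003], [0.138, 0.99, -0.003], [0.003, -0.004, -1.0]]
ft_force: [-1.5, -5.3, 3.1]
grip_width: 0.104
```

```bash
python3 -c "
from h import *
go((34,20,119))"
```

```text
t 8.07 standpos [33.7 21.4] 120.0 F [-1.5 -5.3  3.1] grip 0.104
(34, 20, 119) rot [-0.004 -0.003 -0.003] shift [-0.005 -0.023  0.017]
```

Call:
send_rows(
  commands="0 0 0 0 0.015 0 0; 0 0 0 0 0.03 0 0; 0 0 0 0 0.045 0 0; 0 0 0 0 0.06 0 0; 0 0 0 0 0.06 0 0",
)

```text
t: 8.7
ee_pos: [601.7, 86.6, 120.0]
tcp_rot: [[-0.99, 0.138, -0.003], [0.138, 0.99, -0.005], [0.002, -0.005, -1.0]]
ft_force: [-1.7, -6.6, 2.6]
grip_width: 0.105
```

Call:
send_rows(
  commands="0 0 0 0 0.015 0 0; 0 0 0 0 0.03 0 0; 0 0 0 0 0.04 0 0; 0 0 0 0 0.04 0 0; 0 0 0 0 0.04 0 0",
)

```text
t: 9.32
ee_pos: [601.8, 87.2, 119.9]
tcp_rot: [[-0.99, 0.138, -0.004], [0.138, 0.99, -0.009], [0.003, -0.009, -1.0]]
ft_force: [-4.1, -11.0, 3.6]
grip_width: 0.104
```

```bash
python3 -c "
from h import *
go((34,20,119))
st=np.load('st.npy')[:3]
d=env.camera('side');im=d['image'].copy()
for P in[(19,-5,156),(49,-5,156),(19,5,156),(49,5,156),(-34,-34,104),(142,-20,95)]:
    u,v=proj(d,w(st,P))[0];im[int(round(v)),int(round(u))]=(0,0,255)
cv2.imwrite('pics/c5.png',cv2.resize(im[85:185,195:325],(780,600),interpolation=0))
"
```

```text
t 9.32 standpos [33.9 25.1] 119.9 F [ -4.1 -11.    3.6] grip 0.104
(34, 20, 119) rot [-0.009 -0.003 -0.003] shift [-0.002 -0.085  0.015]
```

View pics/c5.png

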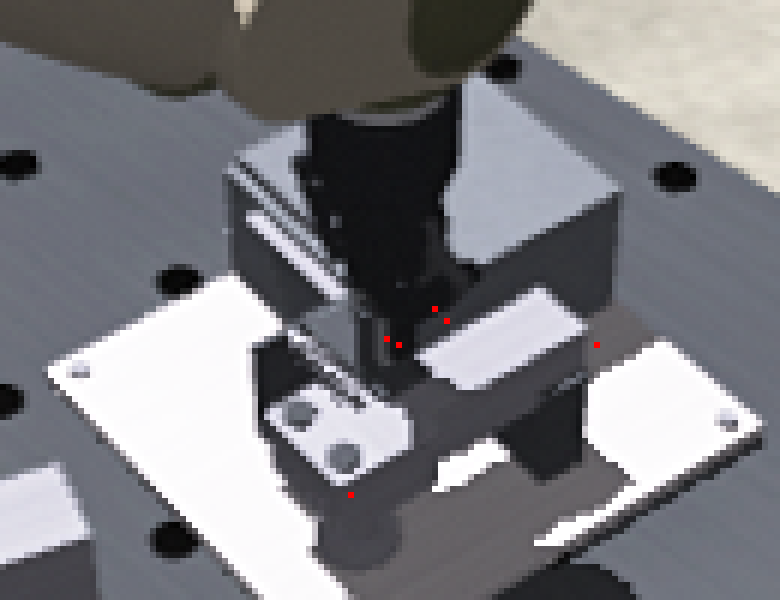

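Latch is at its stop: 21 mm of travel including side play, and side force up from 5 to 11 N. Lifting slowly.

Call:
send_rows(
  commands="0 0 0 0 -0.01 -0.05 0; 0 0 0 0 -0.01 -0.1 0; 0 0 0 0 -0.01 -0.18 0; 0 0 0 0 -0.01 -0.26 0; 0 0 0 0 -0.01 -0.35 0",
  force=120,
)

```text
t: 10.0
ee_pos: [600.7, 86.6, 138.5]
tcp_rot: [[-0.99, 0.138, -0.009], [0.138, 0.99, -0.009], [0.008, -0.01, -1.0]]
ft_force: [-1.1, -4.2, -9.1]
grip_width: 0.102
```

Call:
send_rows(
  commands="0 0 0 0 0 -0.12 0; 0 0 0 0 0 -0.25 0; 0 0 0 0 0 -0.4 0; 0 0 0 0 0 -0.55 0; 0 0 0 0 0 -0.7 0",
)

```text
t: 10.62
ee_pos: [601.0, 87.3, 181.3]
tcp_rot: [[-0.99, 0.138, -0.009], [0.138, 0.99, -0.008], [0.007, -0.01, -1.0]]
ft_force: [-0.0, 0.5, -8.8]
grip_width: 0.098
```

Call:
send_rows(
  commands="0 0 0 0 0 -0.12 0; 0 0 0 0 0 -0.22 0; 0 0 0 0 0 -0.3 0; 0 0 0 0 0 -0.35 0; 0 0 0 0 0 -0.35 0",
)

```text
t: 11.25
ee_pos: [601.2, 87.5, 202.3]
tcp_rot: [[-0.99, 0.138, -0.009], [0.138, 0.99, -0.008], [0.007, -0.01, -1.0]]
ft_force: [1.1, 0.1, -8.3]
grip_width: 0.102
```

Call:
send_rows(
  commands="0 0 0 0 0 0 0; 0 0 0 0 0 0 0; 0 0 0 0 0 0 0; 0 0 0 0 0 0 0; 0 0 0 0 0 0 0",
)

```text
t: 11.88
ee_pos: [601.3, 87.5, 202.3]
tcp_rot: [[-0.99, 0.138, -0.009], [0.138, 0.99, -0.008], [0.007, -0.01, -1.0]]
ft_force: [0.5, 1.0, -7.9]
grip_width: 0.103
```

```bash
python3 -c "
from h import *
go((34,20,200));st=np.load('st.npy')[:3];A=[]
for c in('side','top'):
    d=env.camera(c);im=d['image'].copy()
    for P in[(0,0,98),(65,57,95),(65,213,95),(-34,-17,184),(-34,51,184),(142,-3,175)]:
        u,v=proj(d,w(st,P))[0];im[int(round(v)),int(round(u))]=(0,0,255)
    o=dict(side=(200,80),top=(135,85))[c];A.append(cv2.resize(im[o[1]:o[1]+120,o[0]:o[0]+100],(400,480),interpolation=0))
cv2.imwrite('pics/c6.png',np.hstack(A))
"
```

```text
t 11.88 standpos [33.4 25.3] 202.3 F [ 0.5  1.  -7.9] grip 0.103
(34, 20, 200) rot [-0.01  -0.007 -0.003] shift [-0.011 -0.088  0.04 ]
```

View pics/c6.png

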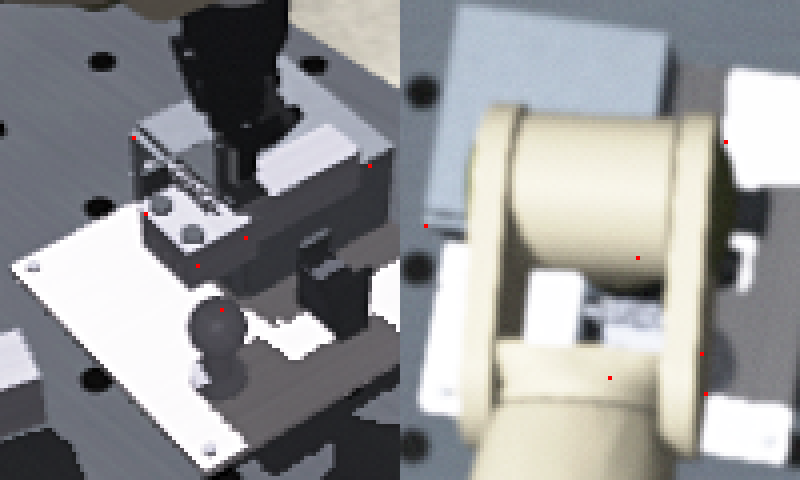

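```bash
python3 -c "
from station import env
s=env.observe();print(s['t'],s['ee_pos'],s['dq'].round(3));print(env.close_job())"
```

```text
11.975 [601.24088132  87.46448213 202.35420736] [ 0.    -0.001 -0.002 -0.001  0.001  0.001]
the job is handed in; nothing more can be done
None
```

I shut the drawer, pulled the latch to its stop while the coupler still sat on the ball, then lifted the tongue and handed the job in at about 12 s. The hand-in gives no verdict, so success is judged only from my own checks.

- **Drawer:** it met its stop at 31 N, with the fingertips within 2 mm of where they should be. The picture taken just after showed it shut. The final picture shows no sign that it reopened, though the arm hides most of it from above.
- **Latch:** the grip moved about 21 mm, including the tongue's 2–4 mm side play. Side force rose from 5 N (spring) to 11 N (stop). I did not measure the latch joint itself, only the travel and the force.
- **Lift:** the gripper rose 82 mm. The wrist carried about 8 N, which matches the tongue's weight. The last side picture shows the tongue roughly level and clear of the ball and saddle, and the arm was still.
- **Sideways offset:** the tongue hangs about 25 mm from the ball towards the drawer side, within the 60 mm limit. That is inferred from the gripper position, because the top camera was blocked.
- **Carton, square and tube:** I never went near them; I did not re-measure them at the end.

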